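Stack parts bins on a loaded bin

ROBOT

A 6-joint arm with a two-finger parallel gripper is mounted at the origin on the work surface. World frame = base frame: x ahead of the robot, y to its left, z up, the work surface at z = 0. Lengths are in m, angles in rad, forces in N, time in s.
With the tool pointing down it reaches from about 0.425 to 0.95 m from the base axis. Payload 14.7 kg.
Tool frame: the origin (TCP) lies on the centre line of the jaws, within the pads' length; the fingertips stand 22 mm ahead of it and the grasp point (between the pads) lies 3 mm ahead of it; x points along the fingers, y is the direction in which the jaws open and shut, and the axes are right-handed (so a half turn about x gives the same grasp; the last joint's range is limited). The gripper opens to 85 mm and grips with 20 to 120 N. Pads are 22 mm wide; open, the fingers measure 114 mm over their backs; the gripper's body (76 mm by 85 mm) begins 54 mm behind the grasp point. The pads swing forward as they close: fully open they stand 13 mm farther back than shut.
Start: joints at [-1.18, 0.48, 1.596, -0, 1.065, -0.047], TCP at [0.276, -0.589, 0.253] pointing down, gripper open.
Joint ranges: [-2.75, 2.75], [-0.82, 2.05], [0.23, 2.67], [-1.56, 4.7], [0.09, 2.69], [-2.92, 2.92]. Speed limits (rad/s): [1.89, 1.89, 2.39, 3.01, 3.01, 3.01].

INTERFACE

Orientations are given as a 3x3 rotation matrix whose columns are the frame's x, y, z axes.
In Python, from cell import robot gives the robot as it stands.
- The arm moves only by the tool servo_tool, never from a script. Its argument "targets" is a list of rows, each a list of 4 numbers: the shift along the tool's x, y, z in cm, then the turn about the tool's x in degrees. A call has 1 to 20 rows; each row shifts and turns the commanded pose from where the row before left it, along the tool's axes as they then stand; what a row does not reach is not made up. A row lasts 1/10 s, in which the tool goes at most 50 mm and 8.59 degrees, less where a joint would pass 70% of its speed; a pose out of reach is approached as far as the arm can. A call with a gripper value outside its range is refused whole. "gripper" is the opening, from 0 (shut) to 1 (fully open), set as the call begins (left out, the last holds). The fingers move at their own pace and stop on an object; "squeeze" is the grip in N (left out, the last holds). Time passes only in rows, so rows that do not move let the fingers close. It gives the time, the measured TCP pose, the force and the opening at its end, in the units of the state.
- robot.observe(): the state, without advancing time (a new reading comes with each control period).
- robot.camera(name): name is "scene" or "top" or "wrist"; returns (picture, depth): 420x560x3 uint8, red, green, blue; 420x560 float32, m along the optical axis (not along the pixel's ray), 0 where there is no reading.
- robot.calibration(name): a dict with "mtx" (3x3 intrinsics, pixels), "k1" (the pictures are not rectified: a ray, as slopes to the right and down, at radius r is drawn at 1 + k1 r^2 times it, then the intrinsics apply), "world_from_camera" (4x4, takes a point from camera to world coordinates). Camera axes: x right, y up, looking along -z (the intrinsics and any distortion apply to the point x, -y, -z); pixel columns grow to the right and rows downward; lengths in m; the calibration is good to about 2 mm. A picture is of the moment at which its call begins: read the wrist's pose just before it. calibration takes no time and is no camera call; for the wrist camera it gives the pose at the moment of the call.
- robot.sign_off(): hands the job in, once; it reports no verdict.
The state is a dict: "clock": time; "qpos": joint angles; "joint_velocities": joint speeds; "effort": joint torques, N m; "eef_pos": TCP position; "eef_rot": TCP orientation; "force": force on the tool from outside, world axes, zero at the start; "moment": the same for the moment, N m; "opening": finger opening in m.
Only numpy, scipy, OpenCV 4.12 (cv2) and the standard library are available. Lean on these libraries where they do the work, as an engineer would, in place of code of your own. Each camera call takes 0.05 s, during which the arm holds its last target. There are 200 camera calls.

TASK

Two empty parts bins are nested in the sloping rack; the same kind of bin with two finished steel bushes in it stands on the bench. Put the upper bin of the nest on the loaded bin, then the other on top of that, each turned half a turn against the bin under it so that it rests on the ledges instead of nesting down onto the parts. Set them down gently, leave the loaded bin where it stands with its bushes in it, and do not disturb the other things on the bench.

Things in the scene. Friction and masses are not known exactly. Their poses are not given: they have to be found in the camera images.
- bin_top_mid (a point): Grey plastic stack-nest bin, empty, 0.13 kg, 120 long (x), 68 wide (y), 75 high (z). Origin: its centre, half-way up; x to its back, z out of its mouth. Upper part (37 to 75 above the underside) 120 x 68, walls 3 thick, good to grip across the 68; lower part 108 x 42, 57 wide over four foot ribs. Starts as upper bin of the nest in the rack, tilted 30 degrees, its upper part clear of the bin below.
- bin_low_mid (a point): Same bin, axes and origin as bin_top; empty; starts under it on the rack's slope, against the lip, tilted 30 degrees, low front down the slope. Same way round, bins nest with centres 40 mm apart; turned half a turn the ribs stand on the ledges of the bin below and the centres are 64 apart. Play of a bin's foot in the mouth below: 3 mm along, 2.5 across, each way.
- bin_base_mid (a point): Same bin, axes and origin as bin_top; stands upright on the bench with two steel bushes in it, roughly crosswise to the rack; 0.3 kg in all. In each bin four ledges, on pillars at x = +38 and -14 on both sides, have flat tops 64 above the underside (11 below the rim); the foot ribs, 16 wide, are at x = -38 and +14.
- bin_top_front (a point): Middle of the front end of the nest's upper bin, 60 mm from its centre along its -x. The front is low: a 42 mm wide gap between two corner posts, down to 40 mm above the underside (the back wall is full height); a white blank card is on the front below.
- bin_low_front (a point): Middle of the low front end of the nest's lower bin: 60 mm from its centre along its -x.
- bin_base_front (a point): Middle of the low front end of the loaded bin: 60 mm from its centre along its -x.
- bush0_mid (a point): Stepped steel bush, 24 diameter below, 16 above, 48 high, standing on the floor (3 thick) of the loaded bin; its centre, half-way up. Its top is 51 mm above the bin's underside.
- bush1_mid (a point): Stepped steel bush, 24 diameter below, 16 above, 48 high, standing on the floor (3 thick) of the loaded bin; its centre, half-way up. Its top is 51 mm above the bin's underside.
- rack_slope (a point): Fixed rack: centre of its sloping steel face (150 along the slope, 100 wide), 75 mm above the bench. The face rises 30 degrees along the rack's x, low edge with a lip 12 mm high on the side away from the robot. Axes are the rack's own: x up the slope, roughly towards the robot, z straight up (not tilted).
- bottle: White plastic bottle, 58 diameter, 190 high, upright between rack and loaded bin; origin under its centre. Bystander.
- calliper: Digital calliper, 200 long along x, 12 high, lying flat; origin under its middle. Bystander.
- jar: Clear jar with steel lid, 60 diameter, 85 high; origin under its centre. Bystander.
- gauge_box: Closed wooden box 120 x 80 x 40 high; origin under its centre. Bystander.
- screwdriver: Screwdriver lying on the bench, about 200 long along its x, handle to -x; origin under its middle. Bystander.
- weight: Knobbed steel weight, 52 diameter, 74 high; origin under its centre. Bystander.
- mug: White mug, 76 diameter, 90 high, handle at +y; origin under its centre. Bystander.
There are look-alikes about, which are no part of the job. What is shaped like the part that bears bin_base_mid but red is not meant.

How it is judged:
By the outcome, as a careful person would: the job done as asked, in the order asked, and still so for the second after the job is handed in, with the robot touching nothing.
It also fails if it takes over 61 s, if anything falls off the work surface, if the arm or the gripper's body presses on something with over 40 N, if the wrist force passes 120 N, or if a joint passes its speed limit or range.

## Working session

There is one attempt and no reset: what is moved stays moved. The work goes in short steps, Python scripts to look and compute and a tool call to move; the robot and the scene stay as the last step left them, time stands still between calls to the robot, and variables do not carry over. Pictures are saved under pics/ and viewed, about 8 in all and at most 12, crops included, and the job is handed in when it is done.

Besides the shell and the picture viewer there is one more tool, called after "Request:" by a JSON object that holds its "name" and its "arguments". servo_tool: Moves the arm, as the interface text tells. Its arguments: {"type":"object","properties":{"targets":{"type":"array"},"gripper":{"type":"number"},"squeeze":{"type":"number"}},"required":["targets"]}

```bash
ls; mkdir -p pics; cat > h.py <<'E'
import numpy as np, cv2
from cell import robot
def cam(n):
    c=robot.calibration(n); p,d=robot.camera(n); return p,d,c
def save(n,p): cv2.imwrite('pics/'+n+'.png',p[:,:,::-1])
def rays(c,uv):
    uv=np.asarray(uv,float).reshape(-1,1,2); 
    xy=cv2.undistortPoints(uv,c['mtx'],np.array([c['k1'],0,0,0,0.])).reshape(-1,2)
    R=c['world_from_camera'][:3,:3]; o=c['world_from_camera'][:3,3]
    return o,(R@np.c_[xy[:,0],-xy[:,1],-np.ones(len(xy))].T).T
def plane(c,uv,z):
    o,r=rays(c,uv); return o+r*((z-o[2])/r[:,2])[:,None]
def pts(c,uv,d):
    o,r=rays(c,uv); uv=np.asarray(uv).reshape(-1,2).astype(int)
    return o+r*d[uv[:,1],uv[:,0]][:,None]
E
python3 - <<'E'
from h import *
for n in ('scene','top'):
    p,d,c=cam(n); save(n+'0',p); np.savez(n+'0.npz',p=p,d=d,**c); print(n,c['world_from_camera'].round(3).tolist(),c['k1'],c['mtx'][0,0])
print(robot.observe())
E
```

```text
pics
scene [[-0.34, -0.615, 0.711, 1.324], [0.94, -0.217, 0.262, 0.29], [-0.007, 0.758, 0.652, 0.834], [0.0, 0.0, 0.0, 1.0]] -0.08247738438140981 415.3068865234512
top [[-0.022, 0.987, -0.159, 0.365], [-0.999, -0.025, -0.02, -0.026], [-0.024, 0.158, 0.987, 1.088], [0.0, 0.0, 0.0, 1.0]] -0.07196586872119008 415.8788271363581
{'clock': 0.1, 'qpos': array([-1.17961966e+00,  4.80753831e-01,  1.59679657e+00, -9.31911702e-07,
        1.06511996e+00, -4.66045433e-02]), 'joint_velocities': array([ 2.11673882e-03, -2.64906597e-03, -2.61092176e-03, -8.53627132e-05,
        5.60403656e-04, -6.27781430e-04]), 'effort': array([ 5.55828283e-04, -9.52255583e+01, -4.31042647e+01, -1.66349728e-04,
        5.18650864e-03,  2.06215708e-05]), 'eef_pos': array([ 0.27544019, -0.58837624,  0.25275181]), 'eef_rot': array([[-4.11659310e-04,  4.23931156e-01, -9.05694323e-01],
       [ 9.95990463e-04, -9.05693776e-01, -4.23931353e-01],
       [-9.99999419e-01, -1.07657820e-03, -4.93941131e-05]]), 'force': array([ 0.7513529 , -0.11476258, -0.36652901]), 'moment': array([-0.03483774, -0.01032622,  0.03411913]), 'opening': 0.0852693154576368}
```

View pics/scene0.png

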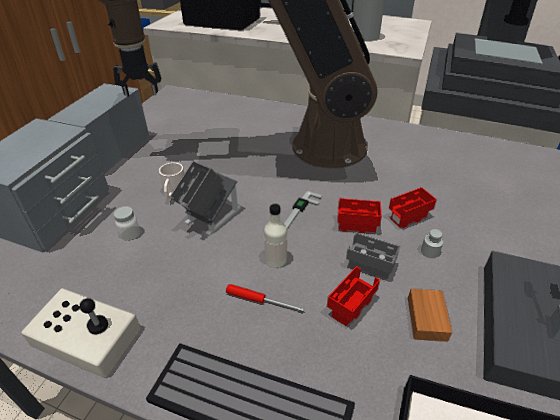

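View pics/top0.png

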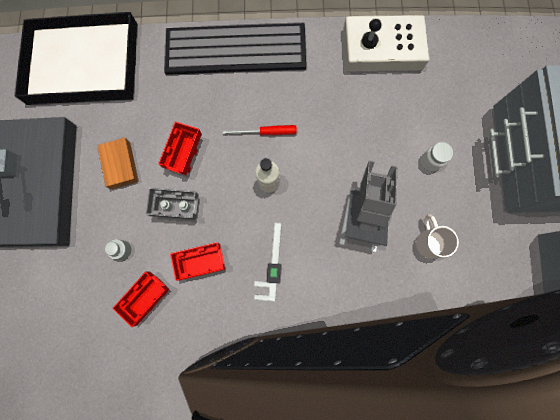

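The scene picture shows the grey loaded bin at (373,255), reds at (358,213), (412,206), (353,296), and the rack with the nest at (203,193). In the top picture the grey bin with two bushes is at (173,205), the reds at (181,148), (199,262), (141,298), and the nest at (375,195). The grey bin is the one meant because the others are red. Next I confirm this in one enlarged composite.

```bash
python3 - <<'E'
from h import *
T=np.load('top0.npz');S=np.load('scene0.npz')
def crop(p,x,y,w,h): return cv2.resize(p[y:y+h,x:x+w],(400,300),interpolation=cv2.INTER_CUBIC)
a=np.vstack([np.hstack([crop(T['p'],133,175,80,60),crop(T['p'],315,145,133,100)]),np.hstack([crop(S['p'],333,222,80,60),crop(S['p'],143,150,120,90)])])
save('crops',a)
E
```

```text
(no output)
```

View pics/crops.png

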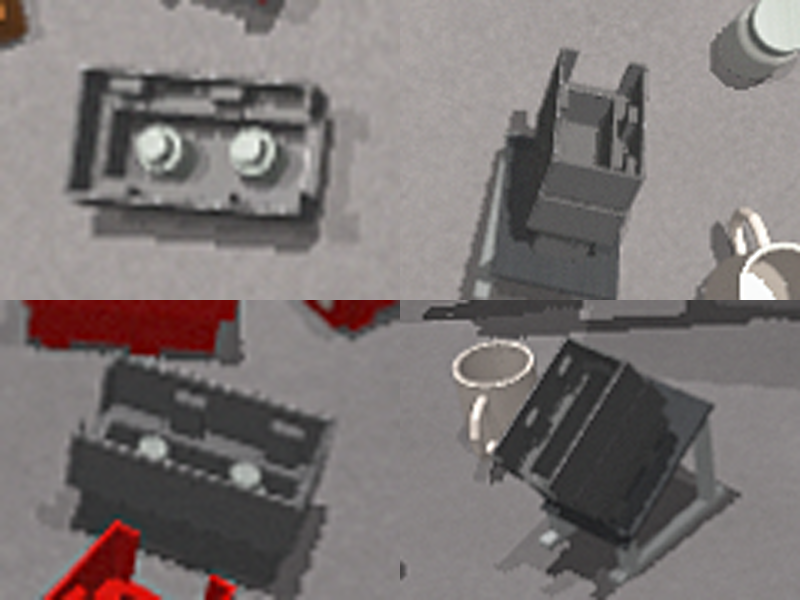

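The enlarged crops confirm the grey bin with two bushes. Its ledges (125,88) and (225,100) fit back on the image left and low front on the image right, i.e. towards -y. The nest's low front points up-image, i.e. away from the robot.

```bash
python3 - <<'E'
from h import *
T=np.load('top0.npz');c=T;d=T['d']
def P(n,uv,z): print(n,plane(c,uv,z).round(3).tolist())
# from crop px: top base crop scale 5, origin 133,175 ; nest crop scale 3, origin 315,145
b=lambda *l:[(133+x/5,175+y/5) for x,y in l]; n=lambda *l:[(315+x/3,145+y/3) for x,y in l]
P('base corners BL(back) ',b((84,68),(68,192),(325,88),(310,215)),.075)
P('bush',b((157,146),(248,148)),.051)
P('bottle/jar/mug',[(265,163),(440,148),(440,238)],.1)
P('scdrv',[(225,133),(297,130)],.01);P('callip',[(277,223),(264,300)],.01)
P('weight',[(117,248)],.07); P('reds',[(181,148),(199,262),(141,298)],.06); P('free',[(340,110),(380,110),(320,200)],0)
P('corner z=.2',[(330,150)],0.)
uv=n((567,162+5),(640,182+2),(562,55),(640,72),(600,175)); print(pts(c,np.array(uv).round(),d).round(3))
m=d[150:235,330:405]; print(np.unique(m.round(2),return_counts=True))
E
```

```text
base corners BL(back)  [[0.583, 0.306, 0.075], [0.52, 0.313, 0.075], [0.569, 0.184, 0.075], [0.505, 0.191, 0.075]]
bush [[0.546, 0.275, 0.051], [0.544, 0.228, 0.051]]
bottle/jar/mug [[0.634, 0.014, 0.1], [0.661, -0.419, 0.1], [0.439, -0.4, 0.1]]
scdrv [[0.746, 0.125, 0.01], [0.748, -0.071, 0.01]]
callip [[0.496, -0.011, 0.01], [0.299, 0.026, 0.01]]
weight [[0.435, 0.388, 0.07]]
reds [[0.691, 0.232, 0.06], [0.398, 0.183, 0.06], [0.312, 0.327, 0.06]]
free [[0.806, -0.192, 0.0], [0.804, -0.302, 0.0], [0.556, -0.126, 0.0]]
corner z=.2 [[0.692, -0.159, 0.0]]
[[ 0.538 -0.611  0.019]
 [ 0.51  -0.625  0.101]
 [ 0.639 -0.613  0.026]
 [ 0.593 -0.611  0.142]
 [ 0.524 -0.613  0.067]]
(array([0.  , 0.89, 0.9 , 0.91, 0.92, 0.93, 0.94, 0.95, 0.96, 0.97, 0.98,
       0.99, 1.  , 1.01, 1.02, 1.03, 1.04, 1.05, 1.06, 1.07, 1.08, 1.09,
       1.1 , 1.11, 1.12, 1.13], dtype=float32), array([  20,    6,  133,  155,  192,  204,  173,  234,  141,  164,  259,
        292,  269,  187,  124,   56,   44,   70,   25,    2,  154,  613,
        644, 1210,  988,   16]))
```

```bash
python3 - <<'E'
from h import *
T=np.load('top0.npz');c=T;d=T['d']
n=lambda *l:[(315+(x-400)/3,145+y/3) for x,y in l]
uv=n((558,170),(638,186),(563,57),(642,74),(598,178),(535,215),(630,225)); print(np.array(uv).round(1).tolist());print(pts(c,np.array(uv).round(),d).round(3))
# cloud in nest region
v,u=np.mgrid[150:235,335:405]; q=pts(c,np.c_[u.ravel(),v.ravel()],d); q=q[(q[:,2]>.1)&(q[:,2]<.4)]
i=np.argsort(q[:,2])[-30:]; print('highest',q[i].mean(0).round(3),q[i].min(0).round(3),q[i].max(0).round(3))
for z0 in (.12,.14,.16,.18,.2): 
    s=q[(abs(q[:,2]-z0)<.01)]; print(z0,len(s),s.min(0).round(3),s.max(0).round(3))
o=robot.observe();w=robot.calibration('wrist')['world_from_camera']
R=o['eef_rot'];print('cam in tool',(R.T@(w[:3,3]-o['eef_pos'])).round(3),(R.T@w[:3,:3]).round(2).tolist(), robot.calibration('wrist')['mtx'][0,0])
E
```

```text
[[367.7, 201.7], [394.3, 207.0], [369.3, 164.0], [395.7, 169.7], [381.0, 204.3], [360.0, 216.7], [391.7, 220.0]]
[[ 0.516 -0.214  0.189]
 [ 0.503 -0.27   0.191]
 [ 0.612 -0.23   0.147]
 [ 0.596 -0.293  0.147]
 [ 0.51  -0.241  0.193]
 [ 0.488 -0.203  0.147]
 [ 0.497 -0.314 -0.   ]]
highest [ 0.514 -0.24   0.199] [ 0.505 -0.269  0.198] [ 0.523 -0.206  0.202]
0.12 337 [ 0.453 -0.293  0.11 ] [ 0.615 -0.172  0.13 ]
0.14 448 [ 0.467 -0.296  0.13 ] [ 0.622 -0.196  0.15 ]
0.16 397 [ 0.477 -0.291  0.15 ] [ 0.609 -0.199  0.17 ]
0.18 343 [ 0.49  -0.283  0.17 ] [ 0.571 -0.201  0.19 ]
0.2 144 [ 0.503 -0.275  0.19 ] [ 0.537 -0.204  0.202]
cam in tool [-0.12 -0.   -0.08] [[-0.0, 0.31, -0.95], [1.0, 0.0, -0.0], [0.0, -0.95, -0.31]] 318.0823100366358
```

Request:
{"name": "servo_tool", "arguments": {"targets": [[-0.5, -1.8, -3.5, 0], [-0.5, -1.8, -3.5, 0], [-0.5, -1.8, -3.5, 0], [-0.5, -1.8, -3.5, 0], [-0.5, -1.8, -3.5, 0], [-0.5, -1.8, -3.5, 0], [-0.5, -1.8, -3.5, 0], [-0.5, -1.8, -3.5, 0], [-0.5, -1.8, -3.5, 0], [-0.5, -1.8, -3.5, 0], [-0.5, -1.8, -3.5, 0], [0, 0, 0, 7.6], [0, 0, 0, 7.6], [0, 0, 0, 7.6], [0, 0, 0, 7.6], [0, 0, 0, 7.6], [0, 0, 0, 0], [0, 0, 0, 0]], "gripper": 1, "squeeze": 30}}

```text
clock: 1.9
eef_pos: [0.5402, -0.2461, 0.3081]
eef_rot: [[-0.0, -0.219, -0.976], [0.0, -0.976, 0.219], [-1.0, -0.0, 0.0]]
force: [-0.7, 0.0, -0.3]
opening: 0.0853
```

```bash
python3 - <<'E'
from h import *
p,d,c=cam('wrist'); save('w1',cv2.resize(p,(784,588))); np.savez('w1.npz',p=p,d=d,**c); o=robot.observe(); print(o['clock'],o['eef_pos'],o['eef_rot'].round(3).tolist(),o['qpos'].round(2),o['force'])
E
```

```text
1.95 [ 0.54023726 -0.24611517  0.308161  ] [[-0.0, -0.22, -0.976], [0.0, -0.976, 0.22], [-1.0, -0.0, 0.0]] [-0.48  0.35  1.66 -0.    1.13  1.31] [-0.68654623 -0.27346696 -0.25079389]
```

View pics/w1.png

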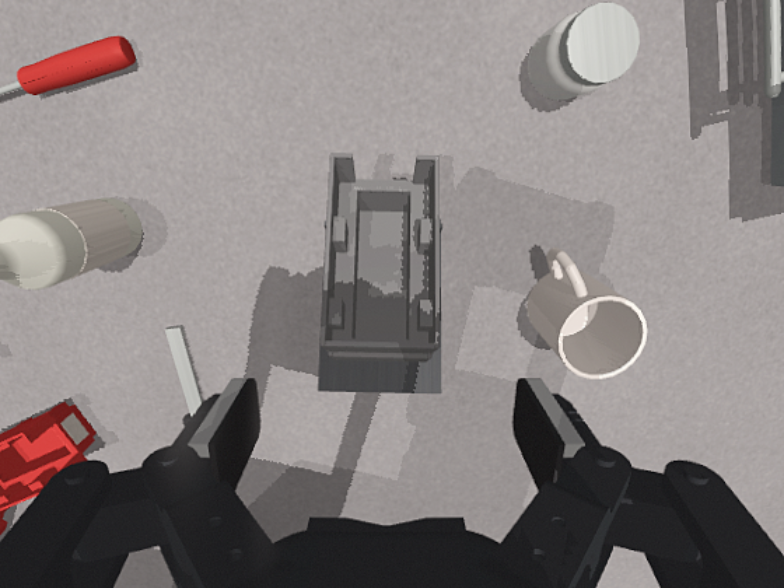

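The wrist picture shows the nest's upper bin with its mouth to the camera. Its rim corners are at (331,155), (440,155), (322,348), (440,345), the low front is up-image, and the mug is at (590,320). I measure the rim from the depth.

```bash
cat > rim.py <<'E'
from h import *
def rim(c,d,box,tilt=30,yaw=167,tol=.004,iters=3):
    u0,u1,v0,v1=box; v,u=np.mgrid[v0:v1,u0:u1]; u=u.ravel();v=v.ravel(); ok=d[v,u]>0
    q=pts(c,np.c_[u[ok],v[ok]],d); q=q[(q[:,2]>.05)&(q[:,2]<.3)]
    for _ in range(iters):
        a=np.radians(yaw);t=np.radians(tilt)
        X=np.array([np.cos(a)*np.cos(t),np.sin(a)*np.cos(t),np.sin(t)]);Z=np.array([-np.cos(a)*np.sin(t),-np.sin(a)*np.sin(t),np.cos(t)]);Y=np.cross(Z,X)
        h=q@Z; top=np.percentile(h,99); s=q[abs(h-top)<tol]
        r=cv2.minAreaRect(np.c_[s@X,s@Y].astype(np.float32)); (cx,cy),(w,hh),ang=r
        if w<hh: w,hh=hh,w; ang-=90
        ang=(ang+90)%180-90; yaw+=ang
        zt=np.median(s@Z)
    C=X*cx+Y*cy+Z*zt
    # plane fit for tilt check
    A=s-s.mean(0); nrm=np.linalg.svd(A)[2][2]; nrm*=np.sign(nrm[2])
    print('n',len(s),'size',round(w,4),round(hh,4),'yaw',round(yaw,2),'rim centre',C.round(4),'fit normal tilt',np.degrees(np.arccos(nrm[2])).round(1),'centre',(C-Z*.0375).round(4),'X',X.round(3),'Z',Z.round(3))
E
python3 - <<'E'
from rim import *
T=np.load('w1.npz'); rim(T,T['d'],(222,322,104,256)); rim(T,T['d'],(222,322,104,256),tol=.006)
# edges by ray: rim corners on the tilted plane
E
```

```text
n 1544 size 0.1201 0.0681 yaw 165.63 rim centre [ 0.5665 -0.2492  0.1684] fit normal tilt 30.1 centre [ 0.5483 -0.2446  0.1359] X [-0.839  0.215  0.5  ] Z [ 0.484 -0.124  0.866]
n 1624 size 0.1201 0.0681 yaw 165.63 rim centre [ 0.5664 -0.2492  0.1683] fit normal tilt 30.2 centre [ 0.5483 -0.2446  0.1359] X [-0.839  0.215  0.5  ] Z [ 0.484 -0.124  0.866]
```

```bash
python3 - <<'E'
from h import *
T=np.load('w1.npz'); R=np.array([[0,-.22,-.976],[0,-.976,.22],[-1,0,0]]);t=np.array([.54024,-.24612,.30816])
uv=(np.array([(232,384),(250,382),(255,400),(255,450),(240,470),(520,384),(518,450)])/1.4).round()
q=pts(T,uv,T['d']); print(((q-t)@R).round(4))
E
```

```text
[[ 0.0022 -0.048  -0.011 ]
 [ 0.0029 -0.0424 -0.0112]
 [ 0.0049 -0.0424 -0.0034]
 [ 0.31   -0.1522  0.2487]
 [-0.015  -0.0426  0.0077]
 [ 0.0047  0.0423 -0.0095]
 [ 0.3097  0.1531  0.249 ]]
```

Request:
{"name": "servo_tool", "arguments": {"targets": [[1.5, -0.1, -0.9, 1.7], [2.5, -0.1, -0.5, 0], [2.5, -0.1, -0.4, 0], [2.0, 0, 0, 0], [0, 0, 0, 0], [0, 0, 0, 0]]}}

```text
clock: 2.55
eef_pos: [0.5585, -0.2476, 0.2236]
eef_rot: [[-0.0, -0.251, -0.968], [0.0, -0.968, 0.251], [-1.0, -0.0, 0.0]]
force: [0.0, -0.6, 1.5]
opening: 0.0854
```

Request:
{"name": "servo_tool", "arguments": {"targets": [[2.4, 0, 0, 0], [2.4, 0, 0, 0], [2.3, 0, 0, 0], [0, 0, 0, 0]]}}

```text
clock: 2.95
eef_pos: [0.5578, -0.2472, 0.1512]
eef_rot: [[-0.002, -0.251, -0.968], [0.001, -0.968, 0.251], [-1.0, -0.001, 0.002]]
force: [-0.3, 0.8, 0.5]
opening: 0.0852
```

Request:
{"name": "servo_tool", "arguments": {"targets": [[0, 0, 0, 0], [0, 0, 0, 0], [0, 0, 0, 0], [0, 0, 0, 0], [0, 0, 0, 0], [0, 0, 0, 0]], "gripper": 0.6, "squeeze": 25}}

```text
clock: 3.55
eef_pos: [0.5595, -0.248, 0.1541]
eef_rot: [[0.002, -0.252, -0.968], [-0.001, -0.968, 0.252], [-1.0, 0.001, -0.003]]
force: [-0.9, 0.6, 8.1]
opening: 0.0677
```

Request:
{"name": "servo_tool", "arguments": {"targets": [[-0.52, 0, -0.3, 0], [-0.87, 0, -0.5, 0], [-0.87, 0, -0.5, 0], [-0.87, 0, -0.5, 0], [-0.87, 0, -0.5, 0], [-0.87, 0, -0.5, 0], [-0.87, 0, -0.5, 0], [-0.87, 0, -0.5, 0], [-0.87, 0, -0.5, 0], [0, 0, 0, 0], [0, 0, 0, 0]]}}

```text
clock: 4.65
eef_pos: [0.6001, -0.2583, 0.2271]
eef_rot: [[-0.0, -0.252, -0.968], [0.0, -0.968, 0.252], [-1.0, -0.0, 0.0]]
force: [0.5, -0.3, -1.0]
opening: 0.0682
```

```bash
python3 - <<'E'
from h import *
a,_,_=cam('scene');b,d,c=cam('wrist'); np.savez('w2.npz',p=b,d=d,**c)
save('lift',np.hstack([cv2.resize(a[120:270,120:320],(400,300)),cv2.resize(b,(400,300))])); o=robot.observe(); print(o['clock'],o['force'],o['opening'],o['eef_pos'])
E
```

```text
4.75 [-1.15980142  0.27970208 -0.68676115] 0.06790884744745804 [ 0.59969255 -0.25818786  0.22659899]
```

View pics/lift.png

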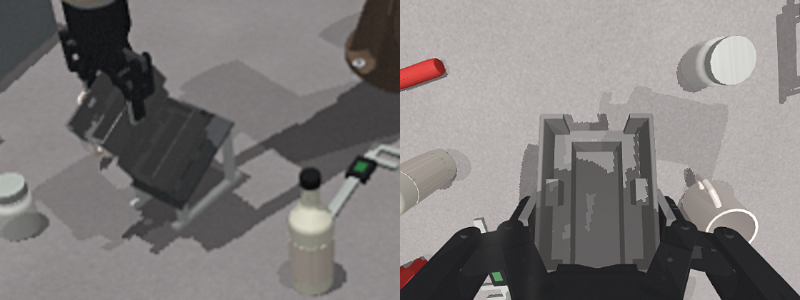

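The bin is held (68 mm opening, about 1 N) and the lower bin stayed in the rack. I carry it, still tilted, to the free patch beyond the rack and roll it level there on its front lower edge.

Request:
{"name": "servo_tool", "arguments": {"targets": [[0, -0.3, -1.2, 0], [0, -0.6, -2.3, 0], [0, -0.6, -2.3, 0], [0, -0.6, -2.3, 0], [1.6, -0.6, -2.3, 0], [1.6, -0.6, -2.3, 0], [1.6, -0.6, -2.3, 0], [1.6, -0.6, -2.3, 0], [2, -0.3, -1.1, 0], [2, 0, 0, 0], [1.6, 0, 0, 0], [1.2, 0, 0, 0], [0.6, 0, 0, 0], [0, 0, 0, 0], [0, 0, 0, 0]], "squeeze": 25}}

```text
clock: 6.25
eef_pos: [0.7907, -0.2586, 0.0901]
eef_rot: [[0.001, -0.252, -0.968], [-0.0, -0.968, 0.252], [-1.0, 0.0, -0.001]]
force: [-0.0, 0.0, -0.2]
opening: 0.0678
```

Request:
{"name": "servo_tool", "arguments": {"targets": [[0.5, 0, 0, 0], [0.4, 0, 0, 0], [0.3, 0, 0, 0], [0.2, 0, 0, 0], [0, 0, 0, 0], [0, 0, 0, 0]], "squeeze": 20}}

```text
clock: 6.85
eef_pos: [0.7906, -0.2585, 0.0766]
eef_rot: [[0.001, -0.252, -0.968], [-0.0, -0.968, 0.252], [-1.0, 0.0, -0.001]]
force: [-3.7, 1.4, 13.7]
opening: 0.0677
```

Request:
{"name": "servo_tool", "arguments": {"targets": [[0.1, 0, 0.41, 0], [0.12, 0, 0.4, 0], [0.14, 0, 0.39, 0], [0.16, 0, 0.39, 0], [0.17, 0, 0.37, 0]]}}

```text
clock: 7.35
eef_pos: [0.7723, -0.2536, 0.0695]
eef_rot: [[0.003, -0.252, -0.968], [-0.001, -0.968, 0.252], [-1.0, 0.0, -0.003]]
force: [1.5, 0.6, 6.9]
opening: 0.0677
```

Request:
{"name": "servo_tool", "arguments": {"targets": [[0.2, 0, 0.37, 0], [0.22, 0, 0.35, 0], [0.23, 0, 0.34, 0], [0.26, 0, 0.33, 0], [0.27, 0, 0.32, 0]]}}

```text
clock: 7.85
eef_pos: [0.7555, -0.2492, 0.0574]
eef_rot: [[0.002, -0.252, -0.968], [-0.001, -0.968, 0.252], [-1.0, 0.0, -0.002]]
force: [-0.4, 1.0, 5.9]
opening: 0.0676
```

```bash
python3 - <<'E'
from h import *
o=robot.observe();p,d,c=cam('wrist'); np.savez('w3.npz',p=p,d=d,**c); print(o['clock'],o['force'],o['eef_pos'])
v,u=np.mgrid[100:420:1,150:400:1]; q=pts(c,np.c_[u.ravel(),v.ravel()],d); R=o['eef_rot']; l=(q-o['eef_pos'])@R
m=(abs(l[:,1])<.034)&(abs(l[:,1])>.0305)&(l[:,2]<-.015)&(q[:,2]>.03)
k=m&(l[:,2]>-.07)
# rim: upper envelope in z bins
for a in np.arange(-.075,-.005,.01):
    s=q[m&(abs(l[:,2]-a)<.005)]
    if len(s): print(a.round(3),len(s),np.percentile(s[:,2],90).round(4))
E
```

```text
7.85 [-0.38188588  0.96982219  5.88271758] [ 0.75546024 -0.24915785  0.05741578]
-0.065 236 0.0745
-0.055 1214 0.0746
-0.045 1610 0.0748
-0.035 1511 0.0754
-0.025 1303 0.076
-0.015 961 0.1138
```

Request:
{"name": "servo_tool", "arguments": {"targets": [[0, 0, 0, 0], [0, 0, 0, 0], [0, 0, 0, 0]], "gripper": 0.95}}

```text
clock: 8.2
eef_pos: [0.7549, -0.2491, 0.0563]
eef_rot: [[0.0, -0.252, -0.968], [-0.0, -0.968, 0.252], [-1.0, 0.0, -0.0]]
force: [0.4, -0.3, 0.3]
opening: 0.0812
```

Request:
{"name": "servo_tool", "arguments": {"targets": [[0, 0, 0, 0], [0, 0, 0, 0], [0, 0, 0, 0], [0, 0, 0, 0], [0, 0, 0, 0]], "gripper": 0.6, "squeeze": 35}}

```text
clock: 8.7
eef_pos: [0.7549, -0.2491, 0.0564]
eef_rot: [[0.0, -0.252, -0.968], [-0.0, -0.968, 0.252], [-1.0, -0.0, -0.0]]
force: [1.5, 0.1, 2.1]
opening: 0.0673
```

```bash
python3 - <<'E'
from rim import *
o=robot.observe();p,d,c=cam('wrist'); np.savez('w4.npz',p=p,d=d,**c); print(o['clock'],o['force'],o['eef_pos'],o['opening'])
v,u=np.mgrid[60:420:1,150:410:1]; q=pts(c,np.c_[u.ravel(),v.ravel()],d); R=o['eef_rot']; l=(q-o['eef_pos'])@R
r=(q[:,2]>.068)&(q[:,2]<.082)&(l[:,2]<-.02)&(abs(l[:,1])<.045)
s=l[r]; print('front z',np.percentile(s[:,2],[.5,1,2]).round(4),'y at front',[np.percentile(s[s[:,2]<-.04][:,1],k).round(4) for k in (1,99)])
for a in np.arange(-.065,-.015,.01):
    k=s[abs(s[:,2]-a)<.005]; print(a.round(3),np.median(-k[:,0]+o['eef_pos'][2]).round(4),np.percentile(k[:,1],[1,99]).round(4))
E
```

```text
8.7 [1.47271632 0.14638859 2.12245144] [ 0.75491315 -0.24911157  0.05643712] 0.06727076545486847
front z [-0.0592 -0.0592 -0.0591] y at front [np.float64(-0.0337), np.float64(0.0336)]
  return _methods._mean(a, axis=axis, dtype=dtype,
  ret = ret.dtype.type(ret / rcount)
Traceback (most recent call last):
IndexError: index -1 is out of bounds for axis 0 with size 0
```

Request:
{"name": "servo_tool", "arguments": {"targets": [[-1, 0, 0, 0], [-3, 0, 0, 0], [-4.5, 0, 0, 0], [-4.5, 0, 0, 0], [-4.5, 0, 0, 0], [-4.5, 0, 0, 0], [-3.4, -1.4, 1.3, 0], [0, -2.8, 2.65, 0], [0, -2.8, 2.65, 0], [0, -2.8, 2.65, 0], [0, -2.8, 2.65, 0], [0, -2.8, 2.65, 0], [0, -2.8, 2.65, 0], [0, -2.8, 2.65, 0], [0, -2.8, 2.65, 0], [0, -2.8, 2.65, 0], [0, -2.8, 2.65, 0], [0, -2.8, 2.65, 0], [0, -1.7, 1.5, 0]]}}

```text
clock: 10.65
eef_pos: [0.5294, 0.1615, 0.3111]
eef_rot: [[0.0, -0.251, -0.968], [0.0, -0.968, 0.251], [-1.0, -0.0, 0.0]]
force: [0.1, -0.3, -1.6]
opening: 0.0675
```

Request:
{"name": "servo_tool", "arguments": {"targets": [[0, 0, 0, -5], [0, 0, 0, -8], [0, 0, 0, -8], [0, 0, 0, -8], [0, 0, 0, -8], [0, 0, 0, -8], [0, 0, 0, -8], [0, 0, 0, -8], [0, 0, 0, -8], [0, 0, 0, -8], [0, 0, 0, -8], [0, 0, 0, -8], [0, 0, 0, -4.8], [0, 0, 0, 0], [0, 0, 0, 0]]}}

```text
clock: 12.15
eef_pos: [0.5311, 0.1595, 0.3108]
eef_rot: [[0.0, 0.993, -0.122], [0.0, -0.122, -0.993], [-1.0, 0.0, -0.0]]
force: [1.1, 0.4, -1.9]
opening: 0.0675
```

```bash
python3 - <<'E'
from rim import *
o=robot.observe();p,d,c=cam('wrist'); np.savez('w5.npz',p=p,d=d,**c); save('w5',p); print(o['clock'],o['force'],o['eef_pos'],o['eef_rot'].round(3).tolist(),o['opening'])
E
```

```text
12.15 [ 1.07512894  0.38741329 -1.86450794] [0.53108368 0.15950066 0.31078581] [[0.0, 0.993, -0.122], [0.0, -0.122, -0.993], [-1.0, 0.0, -0.0]] 0.06745012187576162
```

View pics/w5.png

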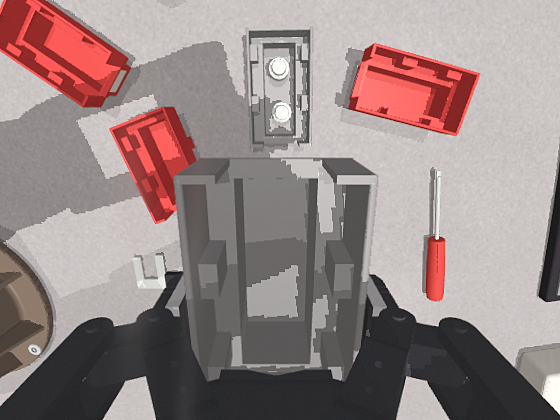

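The wrist picture shows the loaded bin whole at (280,88), with its bushes at (279,68) and (282,112), its full back wall at the top and its low front at the bottom. The held bin in the foreground has its low front towards the base's back, so it is turned half a turn.

```bash
python3 - <<'E'
from rim import *
T=np.load('w5.npz'); 
for t in (.003,.005): rim(T,T['d'],(236,322,15,152),tilt=0,yaw=83,tol=t)
# held bin: front post edge position in the tool frame
d=T['d']; t=np.array([.53108368,.15950066,.31078581]);R=np.array([[0,.993,-.122],[0,-.122,-.993],[-1,0,0]])
v,u=np.mgrid[155:300,165:385]; q=pts(T,np.c_[u.ravel(),v.ravel()],d); l=(q-t)@R
s=l[(l[:,0]<-.008)&(l[:,0]>-.03)&(abs(l[:,1])<.045)]
for a in np.arange(-.06,.0,.01):
    k=s[abs(s[:,2]-a)<.005]
    if len(k): print(a.round(3),len(k),'rim x',np.percentile(k[:,0],[5,20,50]).round(4),'y',np.percentile(k[:,1],[1,99]).round(4),'zmin',k[:,2].min().round(4))
E
```

```text
n 886 size 0.1192 0.0686 yaw 84.12 rim centre [0.5476 0.2566 0.0744] fit normal tilt 0.1 centre [0.5476 0.2566 0.0369] X [0.102 0.995 0.   ] Z [-0. -0.  1.]
n 974 size 0.1192 0.0687 yaw 84.2 rim centre [0.5476 0.2566 0.0743] fit normal tilt 0.1 centre [0.5476 0.2566 0.0368] X [0.101 0.995 0.   ] Z [-0. -0.  1.]
-0.06 1301 rim x [-0.019  -0.0184 -0.0176] y [-0.0331  0.0334] zmin -0.0593
-0.05 872 rim x [-0.0188 -0.0182 -0.0173] y [-0.0335  0.0339] zmin -0.055
-0.04 804 rim x [-0.0188 -0.0182 -0.0172] y [-0.0334  0.0339] zmin -0.045
-0.03 761 rim x [-0.0188 -0.0182 -0.0173] y [-0.0335  0.034 ] zmin -0.035
-0.02 721 rim x [-0.0188 -0.0183 -0.0172] y [-0.0335  0.0339] zmin -0.025
-0.01 773 rim x [-0.0183 -0.0171 -0.0133] y [-0.044   0.0435] zmin -0.015
```

Request:
{"name": "servo_tool", "arguments": {"targets": [[0, 0, 0, -1.15], [0, 0.1, -1.5, 0], [0, 0.15, -2.4, 0], [0, 0.15, -2.4, 0], [1, 0.15, -2.4, 0], [2.5, 0.1, -1.2, 0], [3.5, 0, 0, 0], [3.5, 0, 0, 0], [3.5, 0, 0, 0], [2, 0, 0, 0], [1, 0, 0, 0], [0.3, 0, 0, 0], [0, 0, 0, 0], [0, 0, 0, 0]]}}

```text
clock: 13.6
eef_pos: [0.5481, 0.2579, 0.1386]
eef_rot: [[0.002, 0.995, -0.099], [0.001, -0.099, -0.995], [-1.0, 0.002, -0.001]]
force: [-0.2, 0.6, 0.1]
opening: 0.068
```

Request:
{"name": "servo_tool", "arguments": {"targets": [[0.4, -0.05, 0.05, 0], [0.3, 0, 0, 0], [0.3, 0, 0, 0], [0.2, 0, 0, 0], [0.2, 0, 0, 0], [0, 0, 0, 0], [0, 0, 0, 0]]}}

```text
clock: 14.3
eef_pos: [0.5469, 0.257, 0.1234]
eef_rot: [[-0.0, 0.995, -0.099], [-0.0, -0.099, -0.995], [-1.0, -0.0, 0.0]]
force: [-0.4, 0.8, -1.1]
opening: 0.0679
```

Request:
{"name": "servo_tool", "arguments": {"targets": [[0.15, 0.05, 0, 0], [0.1, 0, 0, 0], [0.05, 0, 0, 0], [0, 0, 0, 0], [0, 0, 0, 0]]}}

```text
clock: 14.8
eef_pos: [0.5474, 0.2569, 0.1204]
eef_rot: [[-0.0, 0.995, -0.099], [0.0, -0.099, -0.995], [-1.0, -0.0, 0.0]]
force: [-0.3, -0.4, -0.8]
opening: 0.0676
```

Request:
{"name": "servo_tool", "arguments": {"targets": [[0.1, 0, 0, 0], [0.05, 0, 0, 0], [0, 0, 0, 0], [0, 0, 0, 0]]}}

```text
clock: 15.2
eef_pos: [0.5474, 0.257, 0.1203]
eef_rot: [[0.001, 0.995, -0.099], [0.0, -0.099, -0.995], [-1.0, 0.001, -0.0]]
force: [-6.1, -2.8, 24.4]
opening: 0.0675
```

Contact came at TCP 0.1203, against 0.1204 expected for sitting on the ledges. I ease the press and open.

Request:
{"name": "servo_tool", "arguments": {"targets": [[-0.1, 0, 0, 0], [0, 0, 0, 0]]}}

```text
clock: 15.4
eef_pos: [0.5475, 0.257, 0.1204]
eef_rot: [[0.001, 0.995, -0.099], [0.0, -0.099, -0.995], [-1.0, 0.001, -0.0]]
force: [-2.4, -1.7, 10.5]
opening: 0.0674
```

Request:
{"name": "servo_tool", "arguments": {"targets": [[0, 0, 0, 0], [0, 0, 0, 0], [0, 0, 0, 0], [0, 0, 0, 0], [-1, 0, 0, 0], [-2, 0, 0, 0], [-3, 0, 0, 0], [-4, 0, 0, 0], [-4, 0, 0, 0], [-4, 0, 0, 0], [-1, 0, 2, 0], [0, 0, 3, 0], [0, 0, 2, 0], [0, 0, 0, 0], [0, 0, 0, 0]], "gripper": 1}}

```text
clock: 16.9
eef_pos: [0.5404, 0.1869, 0.3101]
eef_rot: [[0.0, 0.995, -0.1], [0.0, -0.1, -0.995], [-1.0, 0.0, -0.0]]
force: [-0.3, 0.2, -0.3]
opening: 0.0852
```

```bash
python3 - <<'E'
from rim import *
o=robot.observe();p,d,c=cam('wrist'); np.savez('w6.npz',p=p,d=d,**c); a,_,_=cam('scene'); save('w6',np.hstack([cv2.resize(p,(400,300)),cv2.resize(a[195:300,310:450],(400,300))])); print(o['clock'],o['force'],o['eef_pos'],o['opening'])
rim(c,d,(150,420,0,330),tilt=0,yaw=84.15,tol=.004)
E
```

```text
16.9 [-0.33198272  0.15077797 -0.29109238] [0.54038064 0.18686515 0.31011943] 0.08515379393525005
n 1437 size 0.3053 0.0912 yaw 96.74 rim centre [0.5581 0.1687 0.1383] fit normal tilt 0.2 centre [0.5581 0.1687 0.1008] X [-0.117  0.993  0.   ] Z [ 0. -0.  1.]
```

View pics/w6.png

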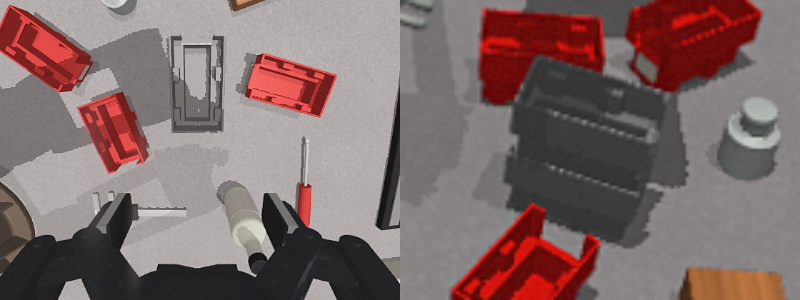

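The stack is right: the second bin sits level on the first with its rim at 0.138, and the fronts are opposed. Next the lower bin, with the tool flipped.

Request:
{"name": "servo_tool", "arguments": {"targets": [[0, 0.1, 2, 0], [0, 0.3, 4.2, 0], [0, 0.3, 4.2, 0], [0, 0.3, 4.5, 0], [0, 0.4, 4.5, 0], [0, 0.4, 4.5, 0], [0, 0.4, 4.5, 0], [0, 0.4, 4.5, 0], [0, 0.3, 4.2, 0], [0, 0.3, 3.5, 0], [0, 0, 2, -4]]}}

```text
clock: 18.1
eef_pos: [0.5306, -0.2419, 0.3096]
eef_rot: [[0.0, 1.0, -0.03], [-0.0, -0.03, -1.0], [-1.0, 0.0, 0.0]]
force: [-0.3, -0.2, -0.1]
opening: 0.0856
```

Request:
{"name": "servo_tool", "arguments": {"targets": [[0, 0, 0, -8], [0, 0, 0, -8], [0, 0, 0, -8], [0, 0, 0, -8], [0, 0, 0, -8], [0, 0, 0, -8], [0, 0, 0, -8], [0, 0, 0, -8], [0, 0, 0, -8], [0, 0, 0, -5.4], [0, 0, 0, 0], [0, 0, 0, 0]]}}

```text
clock: 19.3
eef_pos: [0.5305, -0.2393, 0.3097]
eef_rot: [[-0.0, 0.249, 0.969], [0.0, 0.969, -0.249], [-1.0, 0.0, -0.0]]
force: [0.3, 0.8, -0.1]
opening: 0.0852
```

```bash
python3 - <<'E'
from rim import *
o=robot.observe();p,d,c=cam('wrist'); np.savez('w7.npz',p=p,d=d,**c); save('w7',p); print(o['clock'],o['eef_pos'],o['eef_rot'].round(3).tolist(),o['qpos'].round(2))
T=np.load('w6.npz'); rim(T,T['d'],(235,318,40,190),tilt=0,yaw=84.15,tol=.004)
E
```

```text
19.3 [ 0.53054362 -0.23934766  0.30973262] [[-0.0, 0.249, 0.969], [0.0, 0.969, -0.249], [-1.0, 0.0, -0.0]] [-0.48  0.33  1.69  0.    1.12 -1.8 ]
n 1341 size 0.1192 0.0687 yaw 84.18 rim centre [0.5475 0.2554 0.1383] fit normal tilt 0.1 centre [0.5475 0.2554 0.1008] X [0.101 0.995 0.   ] Z [-0. -0.  1.]
```

View pics/w7.png

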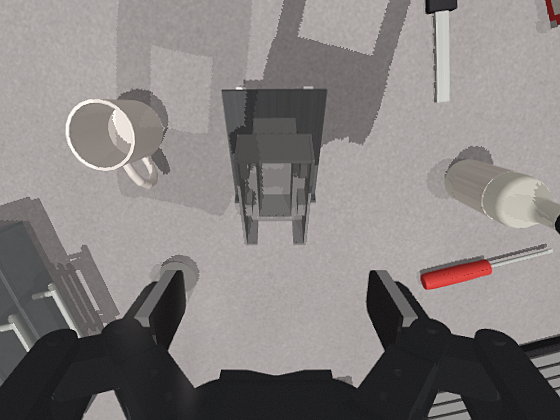

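The picture shows the lower bin in the rack with its back wall at (275,148) and low-front posts at (250,240), (300,240). The rack face is above it in the image.

```bash
python3 - <<'E'
from rim import *
T=np.load('w7.npz')
for t in (.003,.005): rim(T,T['d'],(226,326,128,250),yaw=165.6,tol=t)
E
```

```text
n 967 size 0.1211 0.0681 yaw 165.82 rim centre [ 0.5435 -0.2441  0.1355] fit normal tilt 29.9 centre [ 0.5254 -0.2395  0.103 ] X [-0.84   0.212  0.5  ] Z [ 0.485 -0.123  0.866]
n 1168 size 0.1211 0.0681 yaw 165.82 rim centre [ 0.5435 -0.2441  0.1354] fit normal tilt 29.8 centre [ 0.5253 -0.2395  0.1029] X [-0.84   0.212  0.5  ] Z [ 0.485 -0.123  0.866]
```

Request:
{"name": "servo_tool", "arguments": {"targets": [[2, -0.1, 0.3, 0], [3.5, -0.1, 0.4, 0], [3.5, 0, 0, 0], [3.5, 0, 0, 0], [2.5, 0, 0, 0], [2.0, 0, 0, 0], [1.3, 0, 0, 0], [0.8, 0, 0, 0], [0, 0, 0, 0], [0, 0, 0, 0]]}}

```text
clock: 20.35
eef_pos: [0.537, -0.2437, 0.1196]
eef_rot: [[0.001, 0.247, 0.969], [-0.0, 0.969, -0.247], [-1.0, -0.0, 0.001]]
force: [0.1, 0.8, 1.0]
opening: 0.0853
```

Request:
{"name": "servo_tool", "arguments": {"targets": [[0, 0, 0, 0], [0, 0, 0, 0], [0, 0, 0, 0], [0, 0, 0, 0], [0, 0, 0, 0], [0, 0, 0, 0]], "gripper": 0.6, "squeeze": 25}}

```text
clock: 20.95
eef_pos: [0.537, -0.2437, 0.1199]
eef_rot: [[0.001, 0.246, 0.969], [-0.001, 0.969, -0.246], [-1.0, -0.0, 0.002]]
force: [-0.7, 1.1, 6.4]
opening: 0.068
```

Request:
{"name": "servo_tool", "arguments": {"targets": [[-0.52, 0, 0.3, 0], [-0.87, 0, 0.5, 0], [-0.87, 0, 0.5, 0], [-0.87, 0, 0.5, 0], [-0.87, 0, 0.5, 0], [-0.87, 0, 0.5, 0], [-1.2, 0, 0.7, 0], [-1.2, 0, 0.7, 0], [-0.87, 0.2, 1.2, 0], [0, 0.5, 2.3, 0], [0, 0.5, 2.3, 0], [0, 0.6, 2.3, 0], [0, 0.6, 2.3, 0], [1, 0.6, 2.3, 0], [1.5, 0.6, 2.3, 0], [2, 0.6, 2.3, 0], [2, 0.5, 2, 0], [2, 0, 1, 0], [1, 0, 0, 0], [0, 0, 0, 0]]}}

```text
clock: 22.95
eef_pos: [0.7843, -0.2578, 0.1033]
eef_rot: [[-0.003, 0.246, 0.969], [0.001, 0.969, -0.246], [-1.0, 0.0, -0.003]]
force: [-1.4, 0.3, -0.8]
opening: 0.0679
```

```bash
python3 - <<'E'
from h import *
o=robot.observe();print(o['clock'],o['force'],o['eef_pos'],o['opening']); p,d,c=cam('top'); q=plane(c,[(380,200)],.1); 
S=np.load('top0.npz'); save('t2',np.hstack([cv2.resize(p[60:260,300:500],(400,400)),cv2.resize(cam('scene')[0][120:320,100:300],(400,400))]))
E
```

```text
22.95 [-1.39599999  0.32076264 -0.76460324] [ 0.78429099 -0.25783949  0.10333534] 0.06790265526962305
```

View pics/t2.png

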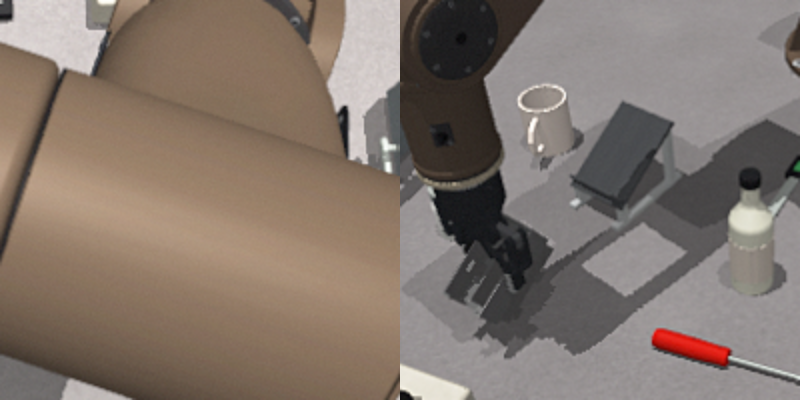

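The rack is empty and the bin is held tilted over the free patch. Same levelling roll as before.

Request:
{"name": "servo_tool", "arguments": {"targets": [[1, 0, 0, 0], [0.7, 0, 0, 0], [0.4, 0, 0, 0], [0.3, 0, 0, 0], [0.15, 0, 0, 0], [0.1, 0, 0, 0], [0, 0, 0, 0]], "squeeze": 20}}

```text
clock: 23.75
eef_pos: [0.7856, -0.2583, 0.0788]
eef_rot: [[0.0, 0.246, 0.969], [0.0, 0.969, -0.246], [-1.0, 0.0, 0.0]]
force: [-0.1, -0.1, -1.8]
opening: 0.0676
```

Request:
{"name": "servo_tool", "arguments": {"targets": [[0.15, 0, 0, 0], [0.1, 0, 0, 0], [0, 0, 0, 0]]}}

```text
clock: 24.05
eef_pos: [0.7855, -0.2582, 0.0761]
eef_rot: [[-0.0, 0.246, 0.969], [0.0, 0.969, -0.246], [-1.0, 0.0, -0.0]]
force: [-0.0, -0.6, -1.7]
opening: 0.0677
```

Request:
{"name": "servo_tool", "arguments": {"targets": [[0.1, 0, 0, 0], [0.1, 0, 0, 0], [0, 0, 0, 0]]}}

```text
clock: 24.35
eef_pos: [0.7858, -0.2583, 0.0755]
eef_rot: [[0.001, 0.246, 0.969], [-0.0, 0.969, -0.246], [-1.0, -0.0, 0.001]]
force: [-4.7, 2.6, 10.2]
opening: 0.0678
```

Request:
{"name": "servo_tool", "arguments": {"targets": [[0.1, 0, -0.41, 0], [0.12, 0, -0.4, 0], [0.14, 0, -0.39, 0], [0.16, 0, -0.39, 0], [0.17, 0, -0.37, 0]]}}

```text
clock: 24.85
eef_pos: [0.7677, -0.2535, 0.0687]
eef_rot: [[0.003, 0.246, 0.969], [-0.001, 0.969, -0.246], [-1.0, 0.0, 0.003]]
force: [1.2, 1.7, 5.8]
opening: 0.0676
```

Request:
{"name": "servo_tool", "arguments": {"targets": [[0.2, 0, -0.37, 0], [0.22, 0, -0.35, 0], [0.23, 0, -0.34, 0], [0.26, 0, -0.33, 0], [0.27, 0, -0.32, 0]]}}

```text
clock: 25.35
eef_pos: [0.7508, -0.2492, 0.0567]
eef_rot: [[0.002, 0.246, 0.969], [-0.0, 0.969, -0.246], [-1.0, 0.0, 0.002]]
force: [-0.2, 1.9, 6.9]
opening: 0.0677
```

Request:
{"name": "servo_tool", "arguments": {"targets": [[0, 0, 0, 0], [0, 0, 0, 0], [0, 0, 0, 0]], "gripper": 0.95}}

```text
clock: 25.65
eef_pos: [0.7502, -0.2493, 0.0557]
eef_rot: [[0.0, 0.246, 0.969], [-0.0, 0.969, -0.246], [-1.0, -0.0, 0.0]]
force: [-0.5, -0.2, -0.8]
opening: 0.0811
```

Request:
{"name": "servo_tool", "arguments": {"targets": [[0, 0, 0, 0], [0, 0, 0, 0], [0, 0, 0, 0], [0, 0, 0, 0], [0, 0, 0, 0]], "gripper": 0.6, "squeeze": 35}}

```text
clock: 26.15
eef_pos: [0.7502, -0.2493, 0.0557]
eef_rot: [[0.0, 0.246, 0.969], [-0.0, 0.969, -0.246], [-1.0, -0.0, 0.0]]
force: [1.4, 0.8, 2.4]
opening: 0.0678
```

```bash
cat > held.py <<'E'
from h import *
o=robot.observe();p,d,c=cam('wrist'); np.savez('wh.npz',p=p,d=d,**c); print(o['clock'],o['force'],o['eef_pos'],o['opening'])
v,u=np.mgrid[60:420,140:420]; q=pts(c,np.c_[u.ravel(),v.ravel()],d); l=(q-o['eef_pos'])@o['eef_rot']
s=l[(l[:,0]<-.008)&(l[:,0]>-.04)&(abs(l[:,1])<.036)&(l[:,2]<-.01)&(l[:,2]>-.08)]
print('end z',np.percentile(s[:,2],[.2,.5,1]).round(4))
for a in np.arange(-.065,-.01,.01):
    k=s[abs(s[:,2]-a)<.005]
    if len(k)>5: print(a.round(3),len(k),'rim x',np.percentile(k[:,0],[5,20,50]).round(4),'y',np.percentile(k[:,1],[1,99]).round(4))
E
python3 held.py
```

```text
26.15 [1.38291999 0.77404771 2.38647056] [ 0.75019077 -0.24929722  0.05574438] 0.06775919015311826
end z [-0.0615 -0.0615 -0.0615]
-0.065 1853 rim x [-0.0196 -0.0189 -0.0175] y [-0.0325  0.0324]
-0.055 1762 rim x [-0.0197 -0.0191 -0.0185] y [-0.0335  0.0336]
-0.045 1174 rim x [-0.0193 -0.0186 -0.015 ] y [-0.0336  0.0338]
-0.035 1137 rim x [-0.0194 -0.0186 -0.0146] y [-0.0335  0.0337]
-0.025 751 rim x [-0.0194 -0.0188 -0.0178] y [-0.0337  0.0339]
-0.015 1434 rim x [-0.0391 -0.0363 -0.0192] y [-0.0359  0.0359]
```

Request:
{"name": "servo_tool", "arguments": {"targets": [[-1, 0, 0, 0], [-3, 0, 0, 0], [-4.5, 0, 0, 0], [-4.5, 0, 0, 0], [-4.5, 0, 0, 0], [-4.5, 0, 0, 0], [-4.5, 1.4, -1.2, 0], [-3, 2.8, -2.5, 0], [-2, 2.8, -2.5, 0], [0, 2.9, -2.5, 0], [0, 2.9, -2.5, 0], [0, 2.9, -2.5, 0], [0, 2.9, -2.5, 0], [0, 2.9, -2.5, 0], [0, 2.9, -2.5, 0], [0, 2.9, -2.5, 0], [0, 2.9, -2.5, 0], [0, 2.9, -2.5, 0], [0, 1.9, -2.1, 0]]}}

```text
clock: 28.1
eef_pos: [0.5364, 0.1677, 0.3712]
eef_rot: [[0.0, 0.246, 0.969], [0.0, 0.969, -0.246], [-1.0, 0.0, -0.0]]
force: [-0.0, -0.0, -0.2]
opening: 0.0674
```

Request:
{"name": "servo_tool", "arguments": {"targets": [[0, 0, 0, 5], [0, 0, 0, 8], [0, 0, 0, 8], [0, 0, 0, 8], [0, 0, 0, 8], [0, 0, 0, 8], [0, 0, 0, 8], [0, 0, 0, 8], [0, 0, 0, 8], [0, 0, 0, 8], [0, 0, 0, 4.6], [0, 0, 0, 0], [0, 0, 0, 0]]}}

```text
clock: 29.4
eef_pos: [0.5375, 0.1658, 0.3709]
eef_rot: [[0.0, 0.995, -0.099], [0.0, -0.099, -0.995], [-1.0, 0.0, -0.0]]
force: [-0.9, 0.4, -1.6]
opening: 0.0676
```

```bash
python3 held.py; python3 - <<'E'
from rim import *
o=robot.observe();print(o['eef_pos'],o['eef_rot'].round(4).tolist())
T=np.load('wh.npz'); save('w8',T['p'])
E
```

```text
29.4 [-0.87754055  0.41979646 -1.56875012] [0.53752496 0.16579149 0.37091306] 0.06762001097679138
end z [-0.0618 -0.0617 -0.0617]
-0.065 2007 rim x [-0.0197 -0.019  -0.0179] y [-0.0324  0.0327]
-0.055 1625 rim x [-0.0197 -0.0192 -0.0186] y [-0.0334  0.0338]
-0.045 1210 rim x [-0.0194 -0.0187 -0.015 ] y [-0.0334  0.0339]
-0.035 1128 rim x [-0.0194 -0.0187 -0.0147] y [-0.0334  0.0339]
-0.025 766 rim x [-0.0195 -0.0189 -0.0179] y [-0.0335  0.034 ]
-0.015 1428 rim x [-0.039  -0.0363 -0.0193] y [-0.0359  0.0359]
[0.53756271 0.16580746 0.37081831] [[0.0, 0.995, -0.0997], [-0.0, -0.0997, -0.995], [-1.0, 0.0, 0.0]]
```

View pics/w8.png

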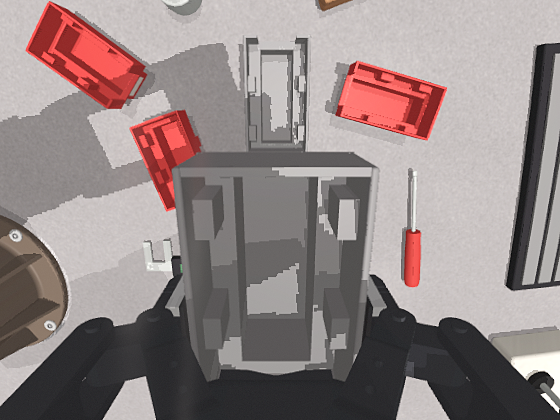

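The picture shows the stack's upper bin at (277,95) with its low front at the top. The held bin has its back wall towards it, so it is again half a turn against the one below.

Request:
{"name": "servo_tool", "arguments": {"targets": [[0, 0, -1.5, 0], [0, 0, -2.5, 0], [0, 0.1, -2.5, 0], [1, 0, -1.5, 0], [2.5, 0, -0.9, 0], [3.5, 0, 0, 0], [3.5, 0, 0, 0], [3, 0, 0, 0], [2, 0, 0, 0], [1.2, 0, 0, 0], [0.3, 0, 0, 0], [0, 0, 0, 0], [0, 0, 0, 0]]}}

```text
clock: 30.75
eef_pos: [0.5484, 0.2546, 0.2016]
eef_rot: [[0.001, 0.995, -0.102], [0.001, -0.102, -0.995], [-1.0, 0.001, -0.001]]
force: [0.5, 0.6, -0.8]
opening: 0.0676
```

Request:
{"name": "servo_tool", "arguments": {"targets": [[0.4, -0.1, 0, 0], [0.3, 0, 0, 0], [0.3, 0, 0, 0], [0.2, 0, 0, 0], [0.2, 0, 0, 0], [0, 0, 0, 0], [0, 0, 0, 0]]}}

```text
clock: 31.45
eef_pos: [0.5468, 0.2544, 0.1865]
eef_rot: [[-0.0, 0.995, -0.102], [-0.0, -0.102, -0.995], [-1.0, -0.0, 0.0]]
force: [-0.5, -0.1, -1.0]
opening: 0.068
```

Request:
{"name": "servo_tool", "arguments": {"targets": [[0.1, 0.05, 0, 0], [0.1, 0, 0, 0], [0, 0, 0, 0], [0, 0, 0, 0]]}}

```text
clock: 31.85
eef_pos: [0.5473, 0.2543, 0.1846]
eef_rot: [[-0.0, 0.995, -0.102], [-0.0, -0.102, -0.995], [-1.0, -0.0, 0.0]]
force: [0.9, 0.3, -1.6]
opening: 0.0678
```

Request:
{"name": "servo_tool", "arguments": {"targets": [[0.05, 0, 0, 0], [0.02, 0, 0, 0], [0, 0, 0, 0], [0, 0, 0, 0]]}}

```text
clock: 32.25
eef_pos: [0.5474, 0.2544, 0.1839]
eef_rot: [[0.0, 0.995, -0.102], [0.0, -0.102, -0.995], [-1.0, 0.0, -0.0]]
force: [-0.4, 0.5, -1.4]
opening: 0.0674
```

Request:
{"name": "servo_tool", "arguments": {"targets": [[0.04, 0, 0, 0], [0, 0, 0, 0], [0, 0, 0, 0]]}}

```text
clock: 32.55
eef_pos: [0.5474, 0.2544, 0.1837]
eef_rot: [[0.0, 0.995, -0.102], [0.0, -0.102, -0.995], [-1.0, 0.0, -0.0]]
force: [-0.6, -0.8, 4.1]
opening: 0.0677
```

Contact came at 0.1837, exactly as predicted, with 4 N. Release and withdraw.

Request:
{"name": "servo_tool", "arguments": {"targets": [[0, 0, 0, 0], [0, 0, 0, 0], [0, 0, 0, 0], [0, 0, 0, 0], [0, 0, 0, 0], [-0.8, 0, 0, 0], [-2, 0, 0, 0], [-3, 0, 0, 0], [-4, 0, 0, 0], [-4, 0, 0, 0], [-4, 0, 2, 0], [0, 0, 3, 0], [0, 0, 3, 0], [0, 0, 0, 0], [0, 0, 0, 0]], "gripper": 1}}

```text
clock: 34.05
eef_pos: [0.5392, 0.1744, 0.3622]
eef_rot: [[0.001, 0.995, -0.104], [0.0, -0.104, -0.995], [-1.0, 0.001, -0.0]]
force: [0.3, 0.1, 0.2]
opening: 0.0855
```

```bash
python3 - <<'E'
from rim import *
o=robot.observe();p,d,c=cam('wrist'); a,_,_=cam('scene'); save('end',np.hstack([cv2.resize(p,(400,300)),cv2.resize(a[150:345,190:450],(400,300))])); print(o['clock'],o['force'],o['eef_pos'],o['opening'])
v,u=np.mgrid[0:250,200:360]; q=pts(c,np.c_[u.ravel(),v.ravel()],d); q=q[(abs(q[:,2]-.203)<.006)&(np.hypot(q[:,0]-.547,q[:,1]-.256)<.09)]
(cx,cy),s,an=cv2.minAreaRect(q[:,:2].astype(np.float32)); print(len(q),cx,cy,s,an,np.median(q[:,2])); A=np.c_[q[:,:2]-q[:,:2].mean(0),np.ones(len(q))]; print('slopes',np.linalg.lstsq(A,q[:,2],rcond=None)[0])
E
```

```text
34.05 [0.30561991 0.07988459 0.15406427] [0.53918642 0.17439124 0.3622166 ] 0.08551222611861947
1694 0.5476691126823425 0.25554344058036804 (0.11947605758905411, 0.06849716603755951) 84.1146469116211 0.20219661180012916
slopes [ 0.00037814 -0.00246383  0.20186788]
```

View pics/end.png

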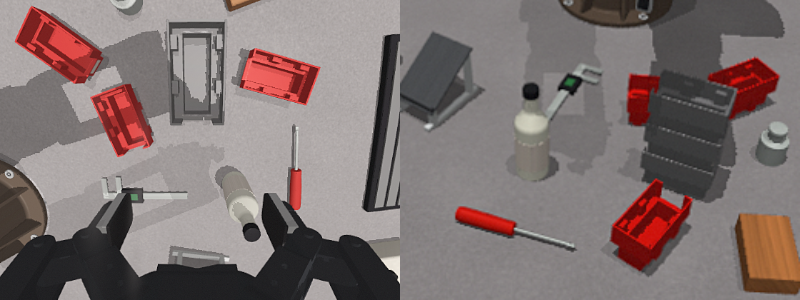

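The last picture shows three bins stacked square at (690,130) on the right, the rack empty, and the bottle, calliper, screwdriver, weight and box in place. Handing in.

```bash
python3 -c "
from cell import robot
robot.sign_off(); print(robot.observe()['clock'])"
```

```text
the job is handed in; nothing more can be done
the job is handed in; nothing more can be done
```

Both empty bins are now stacked on the loaded grey bin, each turned half a turn against the one below. I took the upper bin of the nest first and rolled each level on the bench before stacking, because they left the rack tilted 30 degrees. I handed the job in at about 34 s on the robot's clock.

- **Seating:** Both bins touched down at the height expected for resting on the ledges. The contact force on the first briefly reached 24 N, more than I intended, and I eased it before letting go. The second touched at about 4 N.
- **Final stack:** The top rim measured 0.202 m against 0.203 m expected, and it is level to about 0.15 degrees. Its centre is at (0.5477, 0.2555) and its yaw is 84.1 degrees, which matches the loaded bin as first measured: (0.5476, 0.2566) and 84.15 degrees.
- **Surroundings:** The rack is empty. In the last pictures the bottle, calliper, screwdriver, weight, box and red bins look undisturbed. I did not look again at the mug and jar in those pictures.
- **Not checked directly:** The bushes are hidden under the stack. I last saw them upright in the loaded bin just before the first placing.
- **Disagreement:** The lower bin's measured position in the rack differed by about 4 mm from the nest prediction, and its levelling contact came about 1 mm lower than expected. Neither affected the placing.

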